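# Clamp a heat-sink board in a screw lift press

## Robot

A 6-joint arm with a two-finger parallel gripper is mounted at the origin on the work surface. World frame = base frame: x ahead of the robot, y to its left, z up, the work surface at z = 0. Lengths are in mm, angles in rad, forces in N, time in s.
With the tool pointing down it reaches from about 350 to 975 mm from the base axis. Payload 7.1 kg.
Tool frame: the origin (TCP) lies between the finger pads; the fingertips stand 19 mm ahead of it and the grasp point (between the pads) is the TCP; z points along the fingers, y is the line along which they close (so a half turn about z gives the same grasp; the last joint's range is limited). The gripper opens to 88 mm and grips with 3 to 60 N. Pads are 20 mm wide; open, the fingers measure 115 mm over their backs; the gripper's body (75 mm by 178 mm) begins 61 mm behind the grasp point.
Start: joints at [1.327, 0.423, 1.63, -0, 1.089, -0.019], TCP at [139.288, 609.265, 241.675] pointing down, gripper open.
Joint ranges: [-3, 3], [-0.9, 2.11], [0.09, 2.58], [-1.31, 4.45], [0.11, 2.69], [-2.54, 2.54]. Speed limits (rad/s): [2.39, 2.39, 3.01, 3.14, 3.14, 3.14].

## Interface

Orientations are given as a rotation vector (axis times angle).
In Python, from workcell import ctrl gives the robot as it stands.
- The arm moves only by the tool arm_command, never from a script. Its argument "series" is a list of rows, each an object with "linear": the shift along the tool's x, y, z in m, a list of three; "turn": the turn about the tool's z in rad. A call has 1 to 10 rows; each row shifts and turns the commanded pose from where the row before left it, along the tool's axes as they then stand; what a row does not reach is not made up. A row lasts 1/10 s, in which the tool goes at most 50 mm and 8.59 degrees, less where a joint would pass 70% of its speed; a pose out of reach is approached as far as the arm can. A call with a gripper value outside its range is refused whole. "jaw" is the opening, from -1 (shut) to 1 (fully open), set as the call begins (left out, the last holds). The fingers move at their own pace and stop on an object; the grip force is fixed at half the most. Time passes only in rows, so rows that do not move let the fingers close. It gives the time, the measured TCP pose, the force, the opening and the grip force at its end, in the units of the state.
- ctrl.get_obs(): the state, without advancing time (a new reading comes with each control period).
- ctrl.get_image(name): name is "scene" or "top" or "wrist"; returns a dict with "frame" (384x512x3 uint8, blue, green, red), "fx", "fy", "cx", "cy" (pixels), "rvec" (rotation vector, rad) and "tvec" (3), from world to camera coordinates, as OpenCV has them. Camera axes: x right, y down, z forward; pixel columns grow to the right and rows downward; lengths in mm; the calibration is good to about 2 mm. A picture is of the moment at which its call begins. There is no depth.
- ctrl.close_job(): hands the job in; it is judged then, once.
The state is a dict: "t": time; "qpos": joint angles; "qvel": joint speeds; "joint_torque": joint torques, N m; "ee_pos": TCP position; "orientation": TCP orientation; "ft_force": force on the tool from outside, world axes, zero at the start; "moment": the same for the moment, N m; "width": finger opening in mm; "grasp_force": force on a finger pad.
Only numpy, scipy, OpenCV 4.12 (cv2) and the standard library are available. Lean on these libraries where they do the work, as an engineer would, in place of code of your own. Each camera call takes 0.05 s, during which the arm holds its last target. There are 200 camera calls.

## Task

Gently push the green board with its heat sink along the lift plate until it is fully home against the fence, then turn the red handwheel counter-clockwise until the board is clamped against the jaw pad above with about 45 N (at least 25, never above 65). Let the hand rise with the stem so that the wheel is not dragged off its sprung seat, then let go and leave the board clamped, with the jar, screwdriver and bin left where they are.

Things in the scene. Friction and masses are not known exactly. Their poses are not given: they have to be found in the camera images.
- press: Bench screw lift press bolted to the table: grey base 220 x 130 x 12 mm, two steel rods, blue head 130 mm wide (top 128 mm above the table) with a brass nut on it (to 138 mm). Origin: centre of the base's underside, on the table. +x points from the loading side to the rods and wheel, z up. The blue jaw arm reaches from the rods to x = -20 mm; its top is 100 to 110 mm above the table.
- jaw_low (a point): Point fixed on the press (x = -5 mm, y = 0, 65 mm up): the underside centre of the black 44 x 36 mm jaw pad if the jaw were at its lowest. The jaw is set anew for each job, 0 to 10 mm above this point, and is not measured: the heat sink meets the pad after 5 to 15 mm of lift. The jaw stays put; its pad springs back 1 mm per 25 N (45 N is 1.8 mm, about 0.5 rad of wheel, past first touch).
- lift: Aluminium lift plate on the stem. Origin and axes coincide with the press's when down (always so at the start) and rise with it, 0 to 22 mm. In its frame: plate top z = 34 mm, x = -75 to 45 mm, 70 mm wide; side lips 6 mm high, 54 mm apart; fence 14 mm high across the far end, face at x = 35 mm. A board home against the fence has its centre at x = -15 mm (within 3 mm counts).
- board_c (a point): Centre (half-way up) of the loose work, 0.2 to 0.35 kg, 26 mm high: green board 100 x 50 x 4 mm with an aluminium finned heat sink 96 x 40 x 22 mm centred on top. x along its length, towards the fence; z up. Starts on the lift plate between the lips, 15 to 33 mm short of the fence, overhanging the near end. Its near end face is 50 mm (heat sink 48 mm) from the centre. It slides easily.
- wheel_c (a point): Centre of the red handwheel: flat ring 62 mm over the outside, of 12 mm round bar, with 4 spokes and a 20 mm hub; 178 mm above the table when down, at lift x = 75 mm, y = 0. It rises with the stem. It sits between light springs on the stem: 5 N of pull or push along the stem shifts it 1 mm; over 3 mm is too much. z up; x, y turn with it. Fingertips may go 40 mm below this point.
- wheel (a joint): Turn of the wheel, rad: 0 at the start, growing counter-clockwise seen from above, stop at 6.28. Each rad lifts stem, plate and wheel 3.5 mm. Turning takes about 0.33 N m without load; each N of clamping adds 0.0035 N m. At rest friction may take up to 0.3 N m either way: compare with readings made the same way before touch. It stays where it is left, also clamped.
- jar_c (a point): Centre of a bystander jar with green cap, 48 mm across, 60 mm high, standing on the table beside the press (press +y side). Leave alone.
- driver: Bystander screwdriver 170 mm long with an orange handle, lying on the table beside the press (press -y side). Leave alone.
- parts_bin: Bystander open blue bin 90 x 70 x 35 mm on the table, beside the press (press +y side, towards the wheel). Origin at the centre of its underside. Leave alone.
Things that resemble listed ones, but are neither listed nor needed, are in the scene too. Of the things shaped like the part that bears board_c, the aluminium one is meant.

How it is judged (in metres and radians):
On the way, in this order (a step that is already met when the one before it is completed fails the run):
1. the board is pushed home against the fence, not yet clamped (x of board_c in the frame of lift above -0.018 m and z of board_c in the frame of lift below 0.052 m and contact force between board and lift below 12 N), for 0.2 s.
2. the board, still home, is clamped with 25 to 65 N (x of board_c in the frame of lift above -0.018 m and z of board_c in the frame of lift below 0.052 m and contact force between board and lift between 25 and 65 N), for 0.2 s.
At the end, for the whole second after the job is handed in: The board lies home against the fence (centre within 3 mm of home, flat on the lift plate), at rest, and pressed between the lift plate and the jaw pad with 25 to 65 N, the wheel at rest and let go (all of step 2 and value of joint wheel above 1.3 rad and linear speed of board below 0.01 m/s); the robot touches nothing.
It fails at once if the board is squeezed with more than 90 N (contact force between board and lift above 90 N).
It fails at once if the hand pushes on the board with more than 40 N (contact force between the fingers and board above 40 N).
It fails at once if the hand drags or presses the wheel more than 3 mm along its stem, out of its sprung seat (z of wheel_c in the frame of lift above 0.181 m or z of wheel_c in the frame of lift below 0.175 m).
It fails at once if the jar, screwdriver or bin is moved by more than 20 mm (distance of any of jar_c, driver, parts_bin from where it was at the start of the episode above 0.02 m).
It also fails if it takes over 72 s, if anything falls off the work surface, if the arm or the gripper's body presses on something with over 40 N, if the wrist force passes 120 N, or if a joint passes its speed limit or range.

## Working session

There is one attempt and no reset: what is moved stays moved. The work goes in short steps, Python scripts to look and compute and a tool call to move; the robot and the scene stay as the last step left them, time stands still between calls to the robot, and variables do not carry over. Pictures are saved under pics/ and viewed, at most 10 in all, crops included, and the job is handed in when it is done.

Besides the shell and the picture viewer there is one more tool, called after "Emit:" as name([rows], argument=value, ...), one row to a line, values as JSON. arm_command: Moves the arm, as the interface text tells. Its arguments: {"type":"object","properties":{"series":{"type":"array"},"jaw":{"type":"number"}},"required":["series"]}

```bash
mkdir -p pics; ls; python3 - <<'E'
from workcell import ctrl
import cv2,numpy as np
o=ctrl.get_obs();print({k:np.round(v,3) for k,v in o.items()})
a=[]
for n in("scene","top"):
    i=ctrl.get_image(n);np.save(f'pics/{n}.npy',i,allow_pickle=True);cv2.imwrite(f'pics/{n}.png',i['frame'])
    print(n,i['fx'],i['cx'],i['cy'],np.round(i['rvec'],3),np.round(i['tvec'],1))
E
```

```text
pics
{'t': np.float64(0.0), 'qpos': array([ 1.327,  0.424,  1.631,  0.   ,  1.089, -0.019]), 'qvel': array([ 0.001, -0.001, -0.002,  0.   , -0.   , -0.   ]), 'joint_torque': array([ 2.0000e-03, -5.4466e+01, -2.7366e+01,  6.4000e-02,  2.3000e-02,
       -0.0000e+00]), 'ee_pos': array([139.164, 608.79 , 240.91 ]), 'orientation': array([-3.520e-01, -3.122e+00,  2.000e-03]), 'ft_force': array([0.68 , 0.514, 0.104]), 'moment': array([-0.027,  0.052,  0.014]), 'grasp_force': np.float64(0.0), 'width': np.float64(87.632)}
scene 468.3918438624822 252.32472833347452 193.1260425618943 [ 1.932  1.755 -0.58 ] [-107.  -394.9 1304.5]
top 411.4071376406374 253.22059103852166 187.2469326035198 [ 2.098 -2.139  0.165] [ 89.6 576.8 842.6]
```

View pics/scene.png

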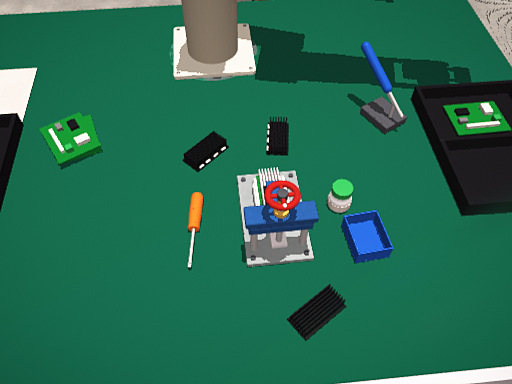

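View pics/top.png

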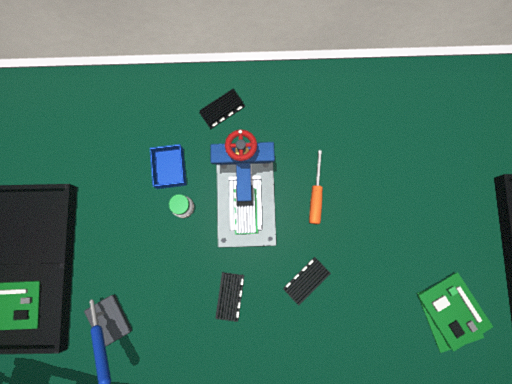

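Scene: the press is at about (280,215) px in the scene view and (246,195) in the top view, with the wheel at (241,145). The loading side faces the robot. Look-alikes are the black finned sinks at top-view (222,108), (230,297) and (307,281), and the green boards at (20,305) and (455,312). The aluminium-finned one on the lift plate at (245,208) fits the description. I'll confirm that with a crop.

```bash
cat > h.py <<'E'
from workcell import ctrl
import cv2,numpy as np
def ray(i,uv,z):
    R,_=cv2.Rodrigues(np.array(i['rvec'],float));c=-R.T@np.array(i['tvec'],float)
    uv=np.atleast_2d(uv);d=np.c_[(uv[:,0]-i['cx'])/i['fx'],(uv[:,1]-i['cy'])/i['fy'],np.ones(len(uv))]@R
    return c+d*((z-c[2])/d[:,2])[:,None]
def load(n): return np.load(f'pics/{n}.npy',allow_pickle=True).item()
def big(mask):
    c,_=cv2.findContours(mask.astype(np.uint8),cv2.RETR_EXTERNAL,cv2.CHAIN_APPROX_NONE)
    return max(c,key=cv2.contourArea)
E
python3 - <<'E'
from h import *
for n in('top','scene'):
    i=load(n);f=i['frame'];hsv=cv2.cvtColor(f,cv2.COLOR_BGR2HSV);H,S,V=cv2.split(hsv)
    roi=np.zeros(H.shape,bool)
    if n=='top': roi[120:260,205:285]=1
    else: roi[165:275,230:325]=1
    red=roi&((H<6)|(H>174))&(S>150)&(V>70)
    c=big(red);(e,ax,an)=cv2.fitEllipse(c);print(n,'wheel px',np.round(e,1),np.round(ax,1),'w',np.round(ray(i,e,178),1))
    gr=roi&(S<60)&(V>80)
    c=big(cv2.morphologyEx(gr.astype(np.uint8),cv2.MORPH_CLOSE,np.ones((5,5))))
    r=cv2.minAreaRect(c);b=cv2.boxPoints(r);print('base box',np.round(b,1).tolist(),np.round(ray(i,b,12),1).tolist())
i=load('top');f=i['frame']
cv2.imwrite('pics/crop1.png',cv2.resize(f[125:255,200:290],None,fx=4.5,fy=4.5,interpolation=cv2.INTER_CUBIC))
E
```

```text
top wheel px [240.5 145.1] [28.8 31. ] w [[637.8  98.6 178. ]]
base box [[214.3000030517578, 164.10000610351562], [273.0, 161.89999389648438], [276.1000061035156, 245.10000610351562], [217.3000030517578, 247.3000030517578]] [[641.8, 167.9, 12.0], [643.8, 32.7, 12.0], [454.3, 30.7, 12.0], [451.9, 161.2, 12.0]]
scene wheel px [282.  195.1] [28.7 35.7] w [[639.9  96.3 178. ]]
base box [[235.6999969482422, 171.39999389648438], [302.3999938964844, 163.6999969482422], [313.3999938964844, 259.79998779296875], [246.6999969482422, 267.5]] [[445.5, 28.0, 12.0], [437.9, 177.8, 12.0], [678.9, 160.5, 12.0], [682.9, 31.3, 12.0]]
```

View pics/crop1.png

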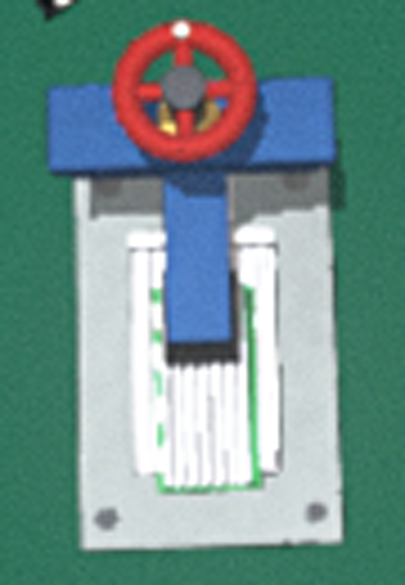

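The crop confirms that the work on the lift plate, with aluminium fins on a green board, is the one meant. Its near edge is at about crop (211,488), the fence at row 235 and the wheel at (183,88). Next I compute the moves.

```bash
cat >> h.py <<'E'
from scipy.spatial.transform import Rotation as Rn
PSI=0.012; O=np.array([563.8,96.3])
def rel(px,py,z,yaw=None):
    """tool-frame shift (m) to press point px,py, height z"""
    c,s=np.cos(PSI),np.sin(PSI); w=np.array([O[0]+c*px-s*py,O[1]+s*px+c*py,z])
    o=ctrl.get_obs();R=Rn.from_rotvec(o['orientation'])
    ty=R.as_matrix()[:,1]
    print('target',w.round(1),'now',o['ee_pos'].round(1),'shift m',(R.inv().apply(w-o['ee_pos'])/1000).round(4),'tool y ang',np.arctan2(ty[1],ty[0]).round(4),'F',o['ft_force'].round(2),'q6',o['qpos'][5].round(3),'q1',o['qpos'][0].round(3),'w',o['width'].round(1),'t',o['t'])
E
python3 - <<'E'
from h import *
i=load('top')
e=[(200+x/4.5,125+y/4.5) for x,y in((163,490),(260,486))]
print('board edge',ray(i,e,38).round(1).tolist())
e=[(200+x/4.5,125+y/4.5) for x,y in((82,548),(342,541))]
b=ray(i,e,12);print('base edge',b.round(1).tolist())
e=[(200+x/4.5,125+y/4.5) for x,y in((48,172),(333,162))]
print('head edge',ray(i,e,128).round(1).tolist())
rel(-125,0,150);rel(-125,0,63)
E
```

```text
board edge [[479.1, 117.3, 38.0], [480.1, 70.5, 38.0]]
base edge [[453.0, 159.2, 12.0], [454.1, 30.9, 12.0]]
head edge [[615.9, 161.6, 128.0], [617.5, 34.1, 128.0]]Traceback (most recent call last):
  File "<stdin>", line 9, in <module>
  File "h.py", line 18, in rel
    print('target',w.round(1),'now',o['ee_pos'].round(1),'shift m',(R.inv().apply(w-o['ee_pos'])/1000).round(4),'tool y ang',np.arctan2(ty[1],ty[0]).round(4),'F',o['ft_force'].round(2),'q6',o['qpos'][5].round(3),'q1',o['qpos'][0].round(3),'w',o['width'].round(1),'t',o['t'])
                                                                                                                                                                                                                                                   ^^^^^^^^^^^^^^^^
AttributeError: 'float' object has no attribute 'round'
```

Emit:
arm_command([
  {"linear": [0,0,0],"turn": -0.118},
  {"linear": [0,0,0],"turn": -0.118},
  {"linear": [-0.01,-0.018,0],"turn": 0},
  {"linear": [-0.021,-0.037,0],"turn": 0},
  {"linear": [-0.021,-0.037,0],"turn": 0},
  {"linear": [-0.021,-0.037,0],"turn": 0},
  {"linear": [-0.021,-0.037,0],"turn": 0},
  {"linear": [-0.021,-0.037,0],"turn": 0},
  {"linear": [-0.021,-0.037,0],"turn": 0},
  {"linear": [-0.021,-0.037,0],"turn": 0},
], jaw=-1)

```text
t: 1.1
ee_pos: [299.8, 332.4, 241.5]
orientation: [0.018, -3.141, 0.0]
ft_force: [0.9, 0.7, -0.6]
width: 11.5
grasp_force: 0.0
```

Emit:
arm_command([
  {"linear": [-0.021,-0.037,0],"turn": 0},
  {"linear": [-0.021,-0.037,0],"turn": 0},
  {"linear": [-0.021,-0.037,0],"turn": 0},
  {"linear": [-0.021,-0.037,0],"turn": 0},
  {"linear": [-0.021,-0.037,0.02],"turn": 0},
  {"linear": [-0.021,-0.037,0.03],"turn": 0},
  {"linear": [-0.01,-0.018,0.03],"turn": 0},
  {"linear": [0,0,0],"turn": 0},
  {"linear": [0,0,0],"turn": 0},
])

```text
t: 2.0
ee_pos: [436.6, 96.9, 162.6]
orientation: [0.015, -3.139, 0.0]
ft_force: [-0.7, 0.3, 0.7]
width: 0.3
grasp_force: 0.0
```

```bash
sed -i "s/o\['width'\].round(1)/np.round(o['width'],1)/" h.py; python3 - <<'E'
from h import *
rel(-125,0,64)
i=ctrl.get_image('wrist');cv2.imwrite('pics/wr1.png',i['frame'])
E
```

```text
target [438.8  94.8  64. ] now [436.6  96.9 162.6] shift m [-0.0024 -0.0021  0.0986] tool y ang 1.5805 F [-0.68  0.31  0.75] q6 -1.389 q1 0.192 w 0.3 t 2.0
```

View pics/wr1.png

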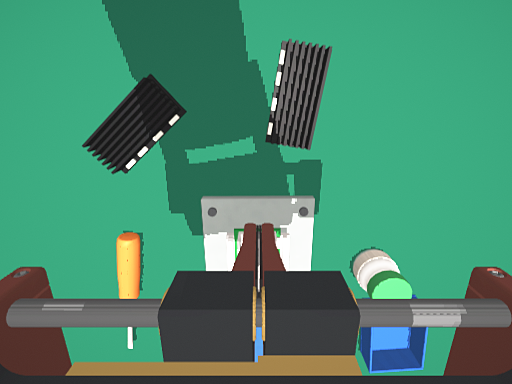

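The wrist view shows the shut fingers in front of the board (near (255,235)) and roughly centred on the press (base 203–313 px wide). I'm going down and pushing.

Emit:
arm_command([
  {"linear": [0,-0.002,0.04],"turn": 0},
  {"linear": [0,0,0.04],"turn": 0},
  {"linear": [0,0,0.018],"turn": 0},
  {"linear": [-0.008,0,0],"turn": 0},
  {"linear": [-0.008,0,0],"turn": 0},
  {"linear": [-0.006,0,0],"turn": 0},
  {"linear": [-0.004,0,0],"turn": 0},
  {"linear": [-0.003,0,0],"turn": 0},
  {"linear": [-0.002,0,0],"turn": 0},
  {"linear": [-0.002,0,0],"turn": 0},
])

```text
t: 3.05
ee_pos: [470.3, 95.3, 65.1]
orientation: [-0.017, 3.141, 0.0]
ft_force: [0.1, 0.5, -0.2]
width: 0.5
grasp_force: 0.0
```

Emit:
arm_command([
  {"linear": [-0.002,0,0],"turn": 0},
  {"linear": [-0.002,0,0],"turn": 0},
  {"linear": [-0.002,0,0],"turn": 0},
  {"linear": [-0.002,0,0],"turn": 0},
  {"linear": [-0.002,0,0],"turn": 0},
  {"linear": [-0.001,0,0],"turn": 0},
])

```text
t: 3.65
ee_pos: [481.5, 95.5, 64.8]
orientation: [-0.018, 3.141, 0.0]
ft_force: [-0.5, 1.7, -0.5]
width: 0.4
grasp_force: 0.5
```

```bash
python3 - <<'E'
from h import *
rel(-73,0,64)
E
```

```text
target [490.8  95.4  64. ] now [481.5  95.5  64.8] shift m [-0.0093 -0.0002  0.0008] tool y ang 1.5819 F [-0.5   1.69 -0.53] q6 -1.41 q1 0.172 w 0.4 t 3.65
```

Emit:
arm_command([
  {"linear": [-0.0015,0,0],"turn": 0},
  {"linear": [-0.0015,0,0],"turn": 0},
  {"linear": [-0.001,0,0],"turn": 0},
  {"linear": [-0.001,0,0],"turn": 0},
  {"linear": [-0.001,0,0],"turn": 0},
])

```text
t: 4.15
ee_pos: [487.3, 95.6, 64.9]
orientation: [0.018, -3.141, 0.0]
ft_force: [-1.3, -0.1, 0.5]
width: 0.3
grasp_force: 0.5
```

Emit:
arm_command([
  {"linear": [-0.0005,0,0],"turn": 0},
  {"linear": [-0.0005,0,0],"turn": 0},
  {"linear": [-0.0005,0,0],"turn": 0},
])

```text
t: 4.45
ee_pos: [488.6, 95.6, 64.9]
orientation: [0.018, -3.141, 0.0]
ft_force: [-1.2, 0.2, 0.7]
width: 0.1
grasp_force: 0.7
```

Emit:
arm_command([
  {"linear": [-0.0005,0,0],"turn": 0},
  {"linear": [-0.0005,0,0],"turn": 0},
])

```text
t: 4.65
ee_pos: [489.7, 95.6, 64.9]
orientation: [0.018, -3.142, 0.0]
ft_force: [-1.3, 0.2, -0.4]
width: 0.4
grasp_force: 0.7
```

Emit:
arm_command([
  {"linear": [-0.0005,0,0],"turn": 0},
  {"linear": [-0.0005,0,0],"turn": 0},
])

```text
t: 4.85
ee_pos: [490.3, 95.6, 64.8]
orientation: [0.018, -3.14, 0.0]
ft_force: [-4.2, 0.2, 2.4]
width: 0.3
grasp_force: 2.0
```

Emit:
arm_command([
  {"linear": [-0.0005,0,0],"turn": 0},
  {"linear": [-0.0005,0,0],"turn": 0},
])

```text
t: 5.05
ee_pos: [490.3, 95.5, 64.7]
orientation: [0.017, -3.139, 0.0]
ft_force: [-7.2, 1.0, 5.0]
width: 0.6
grasp_force: 3.5
```

Emit:
arm_command([
  {"linear": [-0.0005,0,0],"turn": 0},
])

```text
t: 5.15
ee_pos: [490.4, 95.5, 64.6]
orientation: [0.017, -3.138, 0.001]
ft_force: [-7.4, 0.1, 6.4]
width: 0.4
grasp_force: 4.2
```

The board is home: the push force rises at TCP x = 490.3, against 490.8 predicted. Backing off and going up.

Emit:
arm_command([
  {"linear": [0.003,0,0],"turn": 0},
  {"linear": [0.01,0,0],"turn": 0},
  {"linear": [0.02,0,0],"turn": 0},
  {"linear": [0.01,0,-0.03],"turn": 0},
  {"linear": [0,0,-0.04],"turn": 0},
  {"linear": [0,0,-0.04],"turn": 0},
  {"linear": [0,0,-0.04],"turn": 0},
  {"linear": [0,0,-0.04],"turn": 0},
  {"linear": [0,0,-0.03],"turn": 0},
], jaw=1)

```text
t: 6.05
ee_pos: [449.6, 95.3, 287.5]
orientation: [-0.018, 3.138, 0.001]
ft_force: [-0.2, 0.7, 0.2]
width: 68.8
grasp_force: 0.0
```

```bash
python3 - <<'E'
from h import *
rel(75,0,280)
for n in('top','wrist'):
    i=ctrl.get_image(n);np.save(f'pics/{n}2.npy',i,allow_pickle=True)
    f=i['frame'];cv2.imwrite(f'pics/{n}2.png',f if n=='wrist' else cv2.resize(f[125:255,200:290],None,fx=4.5,fy=4.5,interpolation=cv2.INTER_CUBIC))
f=i['frame'];hsv=cv2.cvtColor(f,cv2.COLOR_BGR2HSV);H,S,V=cv2.split(hsv)
E
```

```text
target [638.8  97.2 280. ] now [449.6  95.3 287.5] shift m [-0.1892 -0.0002  0.0082] tool y ang 1.582 F [-0.25  0.7   0.19] q6 -1.399 q1 0.183 w 68.8 t 6.05
```

View pics/wrist2.png

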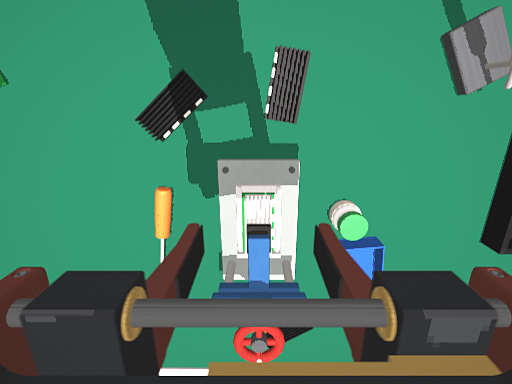

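View pics/top2.png

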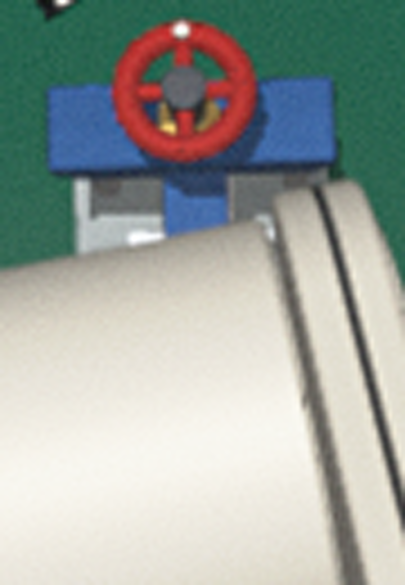

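The wrist view shows the board (195–225 px rows) now inside the plate's near edge, so it is home. The wheel is at (259,342). The top view is blocked by the arm. One refinement of the wheel from the wrist view, while I move over.

```bash
python3 - <<'E'
from h import *
i=load('wrist2');f=i['frame'];hsv=cv2.cvtColor(f,cv2.COLOR_BGR2HSV);H,S,V=cv2.split(hsv)
red=((H<6)|(H>174))&(S>150)&(V>120);red[:318]=0;red[:,:225]=0;red[:,295:]=0
c=big(red);print(cv2.boundingRect(c));b=cv2.boundingRect(c);print(ray(i,(b[0]+b[2]/2,b[1]+b[3]/2),178).round(1),ray(i,[(b[0],342),(b[0]+b[2],342)],178).round(1).tolist())
E
```

```text
(233, 327, 52, 35)
[[643.6  99.3 178. ]] [[640.0, 68.1, 178.0], [639.4, 130.4, 178.0]]
```

Emit:
arm_command([
  {"linear": [-0.02,0,0],"turn": 0},
  {"linear": [-0.035,0,0],"turn": 0},
  {"linear": [-0.035,0,0],"turn": 0},
  {"linear": [-0.035,0,0],"turn": 0},
  {"linear": [-0.035,0,0],"turn": 0},
  {"linear": [-0.029,0,0],"turn": 0},
  {"linear": [0,0,0],"turn": 0.08},
  {"linear": [0,0,0],"turn": 0.14},
  {"linear": [0,0,0],"turn": 0.14},
  {"linear": [0,0,0],"turn": 0.14},
])

```text
t: 7.15
ee_pos: [637.7, 97.2, 283.0]
orientation: [-0.769, -3.045, 0.001]
ft_force: [-0.2, 0.3, -0.1]
width: 87.8
grasp_force: 0.0
```

Emit:
arm_command([
  {"linear": [0,0,0],"turn": 0.14},
  {"linear": [0,0,0],"turn": 0.14},
  {"linear": [0,0,0],"turn": 0.14},
  {"linear": [0,0,0],"turn": 0.14},
  {"linear": [0,0,0],"turn": 0.14},
  {"linear": [0,0,0],"turn": 0.14},
  {"linear": [0,0,0],"turn": 0.14},
  {"linear": [0,0,0],"turn": 0.14},
  {"linear": [0,0,0],"turn": 0.14},
  {"linear": [0,0,0],"turn": 0.14},
])

```text
t: 8.15
ee_pos: [637.6, 97.2, 283.2]
orientation: [-2.55, -1.834, 0.002]
ft_force: [0.5, 0.2, -0.2]
width: 87.7
grasp_force: 0.0
```

Emit:
arm_command([
  {"linear": [0,0,0],"turn": 0.14},
  {"linear": [0,0,0],"turn": 0.14},
  {"linear": [0,0,0],"turn": 0.14},
  {"linear": [0,0,0],"turn": 0.14},
  {"linear": [0,0,0],"turn": 0.14},
  {"linear": [0,0,0],"turn": 0.14},
  {"linear": [0,0,0],"turn": 0.14},
  {"linear": [0,0,0],"turn": 0.14},
  {"linear": [0,0,0],"turn": 0.14},
  {"linear": [0,0,0],"turn": 0.14},
])

```text
t: 9.15
ee_pos: [637.6, 97.2, 283.2]
orientation: [3.132, -0.24, -0.002]
ft_force: [-0.3, 0.1, -0.3]
width: 88.1
grasp_force: 0.0
```

Emit:
arm_command([
  {"linear": [0,0,0],"turn": 0.14},
  {"linear": [0,0,0],"turn": 0.14},
  {"linear": [0,0,0],"turn": 0.14},
  {"linear": [0,0,0],"turn": 0.05},
  {"linear": [0,0,0],"turn": 0},
  {"linear": [0,0,0],"turn": 0},
])

```text
t: 9.75
ee_pos: [637.8, 97.2, 283.8]
orientation: [2.993, -0.952, -0.001]
ft_force: [0.1, -0.1, 0.8]
width: 87.7
grasp_force: 0.0
```

```bash
python3 - <<'E'
from h import *
rel(75,0,176)
i=ctrl.get_image('wrist');np.save('pics/w3.npy',i,allow_pickle=True)
f=i['frame'];cv2.imwrite('pics/w3.png',f)
E
```

```text
target [638.8  97.2 176. ] now [637.8  97.2 283.8] shift m [ 0.0009 -0.0006  0.1078] tool y ang -2.1864 F [ 0.11 -0.11  0.8 ] q6 2.319 q1 0.133 w 87.7 t 9.75
```

View pics/w3.png

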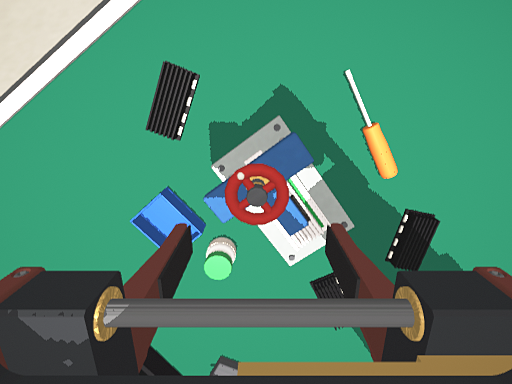

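The wheel shows cleanly at (257,194), centred in column between the fingers. I'll compute its centre once from here.

```bash
python3 - <<'E'
from h import *
i=load('w3');f=i['frame'];hsv=cv2.cvtColor(f,cv2.COLOR_BGR2HSV);H,S,V=cv2.split(hsv)
red=((H<6)|(H>174))&(S>150)&(V>60);red[:,:210]=0;red[:,300:]=0;red[:150]=0;red[235:]=0
e=cv2.fitEllipse(big(red));print(e);w=ray(i,e[0],178)[0];print(w)
o=ctrl.get_obs();d=w-o['ee_pos'];d[2]=176-o['ee_pos'][2];print(Rn.from_rotvec(o['orientation']).inv().apply(d).round(1))
E
```

```text
((256.4784851074219, 193.78260803222656), (59.84974670410156, 62.78364181518555), 91.31725311279297)
[638.7992358   97.98780792 178.        ]
[  0.4  -1.2 108.1]
```

Emit:
arm_command([
  {"linear": [0.0006,-0.001,0.02],"turn": 0},
  {"linear": [0,0,0.025],"turn": 0},
  {"linear": [0,0,0.025],"turn": 0},
  {"linear": [0,0,0.02],"turn": 0},
  {"linear": [0,0,0.012],"turn": 0},
  {"linear": [0,0,0.0045],"turn": 0},
  {"linear": [0,0,0],"turn": 0},
  {"linear": [0,0,0],"turn": 0},
])

```text
t: 10.6
ee_pos: [640.0, 97.9, 179.3]
orientation: [-2.993, 0.954, -0.002]
ft_force: [-0.7, -0.5, 0.1]
width: 87.7
grasp_force: 0.0
```

Emit:
arm_command([
  {"linear": [0,0,0],"turn": 0},
  {"linear": [0,0,0],"turn": 0},
  {"linear": [0,0,0],"turn": 0},
  {"linear": [0,0,0],"turn": 0},
  {"linear": [0,0,0],"turn": 0},
  {"linear": [0,0,0],"turn": 0},
], jaw=-1)

```text
t: 11.2
ee_pos: [639.7, 98.0, 178.6]
orientation: [-2.993, 0.954, -0.001]
ft_force: [1.0, 2.1, 0.6]
width: 59.8
grasp_force: 30.0
```

```bash
cat >> h.py <<'E'
def st():
    o=ctrl.get_obs();m=Rn.from_rotvec(o['orientation']).as_matrix()[:,1]
    print('t %.2f'%o['t'],'p',o['ee_pos'].round(2),'ang %.4f'%np.arctan2(m[1],m[0]),'F',o['ft_force'].round(2),'M',o['moment'].round(3),'q6 %.3f tq6 %.3f w %.1f g %.1f'%(o['qpos'][5],o['joint_torque'][5],o['width'],o['grasp_force']))
E
python3 -c "
from h import *
st()"
```

```text
t 11.20 p [639.66  97.99 178.63] ang -2.1879 F [1.02 2.07 0.59] M [ 0.328 -0.032  0.021] q6 2.321 tq6 0.041 w 59.8 g 30.0
```

Emit:
arm_command([
  {"linear": [0,0,-0.0001],"turn": -0.03},
  {"linear": [0,0,-0.000175],"turn": -0.05},
  {"linear": [0,0,-0.000175],"turn": -0.05},
  {"linear": [0,0,-0.000175],"turn": -0.05},
  {"linear": [0,0,-0.000175],"turn": -0.05},
  {"linear": [0,0,-0.000175],"turn": -0.05},
])

```text
t: 11.8
ee_pos: [639.7, 98.0, 179.6]
orientation: [-3.097, 0.525, -0.001]
ft_force: [2.5, 1.7, 0.3]
width: 60.0
grasp_force: 30.0
```

```bash
python3 -c "
from h import *
st();i=ctrl.get_image('wrist');cv2.imwrite('pics/w4.png',i['frame'])"
```

```text
t 11.80 p [639.66  98.03 179.57] ang -1.9068 F [2.52 1.7  0.29] M [ 0.309 -0.071 -0.342] q6 2.040 tq6 0.320 w 60.0 g 30.0
```

View pics/w4.png

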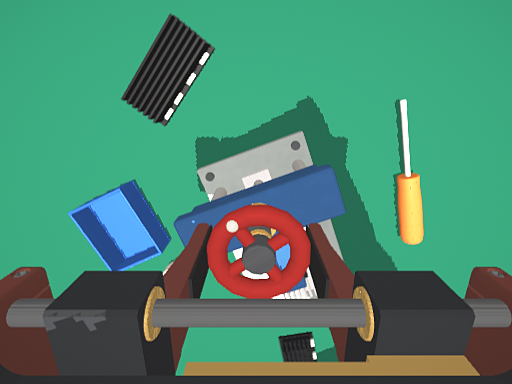

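Mz is −0.34 N m, the unloaded friction, so the wheel turns with the hand without slipping (marker at (232,226)). Continuing.

Emit:
arm_command([
  {"linear": [0,0,-0.000175],"turn": -0.05},
  {"linear": [0,0,-0.000175],"turn": -0.05},
  {"linear": [0,0,-0.000175],"turn": -0.05},
  {"linear": [0,0,-0.000175],"turn": -0.05},
  {"linear": [0,0,-0.000175],"turn": -0.05},
  {"linear": [0,0,-0.000175],"turn": -0.05},
  {"linear": [0,0,-0.000175],"turn": -0.05},
  {"linear": [0,0,-0.000175],"turn": -0.05},
  {"linear": [0,0,-0.000175],"turn": -0.05},
  {"linear": [0,0,-0.000175],"turn": -0.05},
])

```text
t: 12.85
ee_pos: [639.7, 98.1, 181.3]
orientation: [-3.13, -0.256, -0.001]
ft_force: [1.5, 2.4, 0.1]
width: 60.3
grasp_force: 30.0
```

```bash
python3 -c "
from h import *
st()"
```

```text
t 12.85 p [639.68  98.1  181.31] ang -1.4077 F [1.45 2.42 0.13] M [ 0.413 -0.168 -0.302] q6 1.541 tq6 0.320 w 60.3 g 30.0
```

Emit:
arm_command([
  {"linear": [0,0,-0.000175],"turn": -0.05},
  {"linear": [0,0,-0.000175],"turn": -0.05},
  {"linear": [0,0,-0.000175],"turn": -0.05},
  {"linear": [0,0,-0.000175],"turn": -0.05},
  {"linear": [0,0,-0.000175],"turn": -0.05},
  {"linear": [0,0,-0.000175],"turn": -0.05},
  {"linear": [0,0,-0.000175],"turn": -0.05},
  {"linear": [0,0,-0.000175],"turn": -0.05},
])

```text
t: 13.65
ee_pos: [639.7, 98.2, 182.7]
orientation: [-3.017, -0.873, -0.002]
ft_force: [0.9, 2.9, 0.7]
width: 60.4
grasp_force: 30.0
```

```bash
python3 -c "
from h import *
st()"
```

```text
t 13.65 p [639.66  98.17 182.71] ang -1.0077 F [0.94 2.91 0.74] M [ 0.406 -0.074 -0.353] q6 1.141 tq6 0.320 w 60.4 g 30.0
```

Emit:
arm_command([
  {"linear": [0,0,-0.000175],"turn": -0.05},
  {"linear": [0,0,-0.000175],"turn": -0.05},
  {"linear": [0,0,-0.000175],"turn": -0.05},
  {"linear": [0,0,-0.000175],"turn": -0.05},
  {"linear": [0,0,-0.000175],"turn": -0.05},
  {"linear": [0,0,-0.000175],"turn": -0.05},
])

```text
t: 14.25
ee_pos: [639.6, 98.2, 183.7]
orientation: [-2.853, -1.314, -0.002]
ft_force: [1.5, 3.0, 1.4]
width: 60.3
grasp_force: 30.0
```

```bash
python3 -c "
from h import *
st()"
```

```text
t 14.25 p [639.62  98.21 183.75] ang -0.7077 F [1.51 3.04 1.37] M [ 0.43  -0.094 -0.385] q6 0.841 tq6 0.312 w 60.3 g 30.0
```

Joint-6 torque is a clean 0.32 baseline. Now shorter steps, since touch is possible from here on.

Emit:
arm_command([
  {"linear": [0,0,-0.000175],"turn": -0.05},
  {"linear": [0,0,-0.000175],"turn": -0.05},
  {"linear": [0,0,-0.000175],"turn": -0.05},
  {"linear": [0,0,-0.000175],"turn": -0.05},
])

```text
t: 14.65
ee_pos: [639.6, 98.2, 184.5]
orientation: [-2.708, -1.592, -0.002]
ft_force: [1.1, 3.8, 0.3]
width: 60.3
grasp_force: 30.0
```

```bash
python3 -c "
from h import *
st()"
```

```text
t 14.65 p [639.63  98.21 184.46] ang -0.5078 F [1.07 3.78 0.34] M [ 0.421 -0.047 -0.355] q6 0.641 tq6 0.253 w 60.3 g 30.0
```

Emit:
arm_command([
  {"linear": [0,0,-0.000175],"turn": -0.05},
  {"linear": [0,0,-0.000175],"turn": -0.05},
  {"linear": [0,0,-0.000175],"turn": -0.05},
])

```text
t: 14.95
ee_pos: [639.5, 98.2, 184.9]
orientation: [-2.581, -1.79, -0.002]
ft_force: [2.0, 3.4, 0.5]
width: 60.2
grasp_force: 30.0
```

```bash
python3 -c "
from h import *
st()"
```

```text
t 14.95 p [639.55  98.24 184.91] ang -0.3579 F [1.96 3.36 0.54] M [ 0.405 -0.115 -0.511] q6 0.491 tq6 0.209 w 60.2 g 30.0
```

```bash
cat >> h.py <<'E'
def avg(n=6):
    a=[]
    for k in range(n):
        ctrl.get_image('wrist');o=ctrl.get_obs();a.append([o['moment'][2],o['ft_force'][2],o['joint_torque'][5],o['qpos'][5]])
    print(np.round(np.array(a).T,3).tolist(),np.mean(a,0).round(4))
E
python3 -c "
from h import *
avg();st()"
```

```text
[[-0.419, -0.239, -0.212, -0.256, -0.208, -0.288], [0.901, 0.866, 0.94, 0.365, 0.55, 0.772], [-0.229, -0.787, -0.424, -0.283, -0.251, -0.228], [0.488, 0.492, 0.493, 0.493, 0.493, 0.493]] [-0.2702  0.7324 -0.3671  0.4921]
t 15.25 p [639.56  98.18 184.92] ang -0.3593 F [2.56 5.01 0.77] M [ 0.752 -0.218 -0.288] q6 0.493 tq6 -0.228 w 60.0 g 30.0
```

Emit:
arm_command([
  {"linear": [0,0,-0.000175],"turn": -0.05},
  {"linear": [0,0,-0.000175],"turn": -0.05},
])

```text
t: 15.45
ee_pos: [639.5, 98.2, 185.3]
orientation: [-2.488, -1.917, -0.002]
ft_force: [1.3, 5.6, 0.7]
width: 60.3
grasp_force: 30.0
```

```bash
python3 -c "
from h import *
st()"
```

```text
t 15.45 p [639.54  98.18 185.25] ang -0.2577 F [1.31 5.62 0.73] M [ 0.703 -0.246 -0.479] q6 0.391 tq6 0.212 w 60.3 g 30.0
```

Emit:
arm_command([
  {"linear": [0,0,-0.000175],"turn": -0.05},
  {"linear": [0,0,-0.000175],"turn": -0.05},
])

```text
t: 15.65
ee_pos: [639.5, 98.2, 185.6]
orientation: [-2.389, -2.039, -0.002]
ft_force: [1.9, 4.3, 0.5]
width: 60.4
grasp_force: 30.0
```

```bash
python3 -c "
from h import *
st()"
```

```text
t 15.65 p [639.55  98.22 185.62] ang -0.1577 F [1.95 4.29 0.46] M [ 0.752 -0.187 -0.504] q6 0.291 tq6 0.151 w 60.4 g 30.0
```

Emit:
arm_command([
  {"linear": [0,0,-0.000175],"turn": -0.05},
  {"linear": [0,0,-0.000175],"turn": -0.05},
])

```text
t: 15.85
ee_pos: [639.5, 98.2, 186.0]
orientation: [-2.284, -2.156, -0.002]
ft_force: [2.0, 5.8, 0.9]
width: 60.2
grasp_force: 30.0
```

```bash
python3 -c "
from h import *
st()"
```

```text
t 15.85 p [639.53  98.23 185.95] ang -0.0577 F [1.99 5.77 0.89] M [ 0.721 -0.242 -0.534] q6 0.191 tq6 0.122 w 60.2 g 30.0
```

Torque readings fit a touch at q6≈0.87: Mz grew from 0.335 to 0.534, which is about 57 N, and 0.68 rad past touch at 87 N/rad gives 59 N. I'm easing back about 0.14 rad to land near 45 N.

Emit:
arm_command([
  {"linear": [0,0,0.000175],"turn": 0.05},
  {"linear": [0,0,0.000175],"turn": 0.05},
  {"linear": [0,0,0.00014],"turn": 0.04},
])

```text
t: 16.15
ee_pos: [639.5, 98.2, 185.5]
orientation: [2.432, 1.988, 0.001]
ft_force: [1.5, 3.9, 0.6]
width: 60.1
grasp_force: 30.0
```

```bash
python3 -c "
from h import *
st();i=ctrl.get_image('wrist');np.save('pics/w5.npy',i,allow_pickle=True);st()"
```

```text
t 16.15 p [639.54  98.2  185.49] ang -0.2002 F [1.53 3.93 0.63] M [ 0.693 -0.224  0.095] q6 0.334 tq6 -0.339 w 60.1 g 30.0
t 16.20 p [639.53  98.21 185.45] ang -0.2021 F [1.7  5.42 0.75] M [ 0.781 -0.189  0.041] q6 0.336 tq6 0.003 w 60.1 g 30.0
```

```bash
python3 - <<'E'
from h import *
w4=cv2.imread('pics/w4.png')
for n,zr in(('w3',0),('w5',7)):
    i=load(n);f=i['frame'];hsv=cv2.cvtColor(f,cv2.COLOR_BGR2HSV);H,S,V=cv2.split(hsv)
    red=((H<6)|(H>174))&(S>150)&(V>60);red[:,:190]=0;red[:,325:]=0;red[:150]=0;red[305:]=0
    c=big(cv2.morphologyEx(red.astype(np.uint8),cv2.MORPH_CLOSE,np.ones((5,5))))
    hull=cv2.convexHull(c);e=cv2.fitEllipse(hull)
    m=np.zeros(H.shape,np.uint8);cv2.drawContours(m,[hull],-1,1,-1)
    wh=(m>0)&(S<70)&(V>190)
    k,l,s,ce=cv2.connectedComponentsWithStats(wh.astype(np.uint8))
    hub=ray(i,e[0],178+zr)[0]
    print(n,np.round(e[0],1),np.round(e[1],1),hub.round(1))
    for j in range(1,k):
        if s[j,4]<8: continue
        p=ray(i,ce[j],184+zr)[0];d=p-hub;print('  px',ce[j].round(1),s[j,4],'r %.1f ang %.3f'%(np.hypot(d[0],d[1]),np.arctan2(d[1],d[0])))
E
```

```text
w3 [256.4 193.8] [60.8 63.6] [638.8  98.  178. ]
  px [240.2 175.5] 41 r 24.5 ang 0.028
  px [254.5 209.1] 99 r 13.4 ang 2.387
w5 [258.4 251.2] [ 94.1 104.5] [638.6  99.7 185. ]
  px [231.1 225.9] 92 r 24.3 ang 2.035
```

Wheel angle from the marker is about 2.01 rad, so the hand and wheel agree. The force is likely 46–54 N, and I'm easing back a little more towards mid-range.

Emit:
arm_command([
  {"linear": [0,0,0.00014],"turn": 0.04},
  {"linear": [0,0,0.00014],"turn": 0.04},
])

```text
t: 16.4
ee_pos: [639.5, 98.2, 185.2]
orientation: [2.509, 1.89, 0.001]
ft_force: [1.1, 4.4, 1.8]
width: 59.8
grasp_force: 30.0
```

```bash
python3 -c "
from h import *
st();avg(4)"
```

```text
t 16.40 p [639.54  98.19 185.2 ] ang -0.2798 F [1.07 4.41 1.8 ] M [ 0.76  -0.192  0.138] q6 0.413 tq6 -0.425 w 59.8 g 30.0
[[0.081, -0.004, -0.031, -0.043], [0.511, 1.11, 1.016, 0.79], [-0.004, 0.351, 0.074, -0.011], [0.416, 0.413, 0.412, 0.412]] [6.000e-04 8.568e-01 1.022e-01 4.133e-01]
```

The estimates agree on about 40–50 N. Letting go and rising.

Emit:
arm_command([
  {"linear": [0,0,0],"turn": 0},
  {"linear": [0,0,0],"turn": 0},
  {"linear": [0,0,0],"turn": 0},
  {"linear": [0,0,0],"turn": 0},
  {"linear": [0,0,0],"turn": 0},
  {"linear": [0,0,-0.01],"turn": 0},
  {"linear": [0,0,-0.03],"turn": 0},
  {"linear": [0,0,-0.03],"turn": 0},
  {"linear": [0,0,-0.02],"turn": 0},
  {"linear": [0,0,-0.01],"turn": 0},
], jaw=1)

```text
t: 17.6
ee_pos: [640.3, 97.9, 288.2]
orientation: [2.506, 1.891, 0.005]
ft_force: [0.4, -0.9, 0.5]
width: 87.6
grasp_force: 0.0
```

```bash
python3 - <<'E'
from h import *
st()
i=ctrl.get_image('wrist');f=i['frame'];hsv=cv2.cvtColor(f,cv2.COLOR_BGR2HSV);H,S,V=cv2.split(hsv)
red=((H<6)|(H>174))&(S>150)&(V>60);red[:,:190]=0;red[:,325:]=0;red[:130]=0;red[305:]=0
hull=cv2.convexHull(big(cv2.morphologyEx(red.astype(np.uint8),cv2.MORPH_CLOSE,np.ones((5,5)))))
e=cv2.fitEllipse(hull);m=np.zeros(H.shape,np.uint8);cv2.drawContours(m,[hull],-1,1,-1)
k,l,s,ce=cv2.connectedComponentsWithStats(((m>0)&(S<70)&(V>190)).astype(np.uint8))
hub=ray(i,e[0],185)[0];print(e[0],hub.round(1))
for j in range(1,k):
    if s[j,4]>8: d=ray(i,ce[j],191)[0]-hub;print(ce[j].round(1),s[j,4],'r %.1f ang %.3f'%(np.hypot(d[0],d[1]),np.arctan2(d[1],d[0])))
cv2.imwrite('pics/w6.png',f)
E
```

```text
t 17.60 p [640.28  97.85 288.19] ang -0.2780 F [ 0.45 -0.86  0.52] M [-0.054  0.043 -0.023] q6 0.411 tq6 -0.001 w 87.6 g 0.0
(257.0225830078125, 195.9815673828125) [638.3  99.  185. ]
[240.8 177.2] 37 r 24.7 ang 1.927
[240.9 197.4] 69 r 14.9 ang 2.820
```

View pics/w6.png

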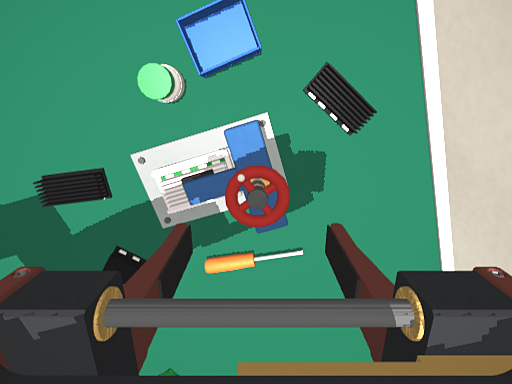

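The wrist view shows the hand clear of the wheel (257,196), the board still under the jaw at (190,180), and the jar, bin and screwdriver undisturbed. The marker puts the wheel at about 1.90 rad with no slip, roughly 0.45 rad past touch, so about 40 N. Handing in.

```bash
python3 -c "
from workcell import ctrl
print(ctrl.close_job())"
```

```text
the job is handed in; nothing more can be done
None
```

I pushed the board home against the fence, clamped it at an estimated 40 N (inferred from wheel torque and angle, not read directly), and let go of the wheel. The jar, screwdriver and bin were not touched. The job is handed in at about 18 s, but the hand-in returned no verdict.

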